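# Load the rack with the tall tube and start the run touch-free

## Task

Load the rack that carries the one tall tube: with the fingertips push its handle end so that it slides along its lane until it is fully home against the stop, without lifting it and without touching any tube. Then start the run on the touch-free panel: point at the round sensor, holding the fingertips about 3 cm above its middle for at least two seconds, and do not touch the panel. Keep clear of the oblong sensor beside it, which ejects the racks, and leave the other two racks and everything else where they are.

Things in the scene. Friction and masses are not known exactly. Their poses are not given: they have to be found in the camera images.
- bay: Rack-loading bay, fixed low machine 350 x 244 mm. Origin on the table; +x is the loading direction, away from the robot, +y its left. Three lanes along x, centred at y = -68, 0, +68 mm, each 28 mm wide, from x = -160 to +100 mm; lane floors 30 mm, ridges between them 44 mm above the table. A rack is fully home when its origin is at x = +25 mm.
- stop (a point): Foot of the stop, the upright face of the bay's feeder head where the lanes end (bay x = +100 mm), at the middle lane's floor; axes as the bay. The stop line runs across all three lanes. The head is 90 mm deep and 95 mm high above the table. A home rack's front end touches this face.
- rack_a: The rack to load, with the tall tube, in any lane, 60 to 88 mm short of home. Grey, loose, 150 (along x) x 25 x 60 mm, about 0.2 kg filled, 1.5 mm play each side. Origin: centre of its underside; x as the bay's. Tube places at x = -17.5, 2.5, 22.5, 42.5, 62.5 mm; loop handle at the robot's side, x = -30 to -75 mm; front end x = +75 mm.
- rack_a_end (a point): Centre of the flat upright end face of rack_a's handle (25 mm wide, 60 mm high), which faces the robot side, 40 mm above the rack's underside: the place to push. Push along bay +x; it takes up to about 6 N to slide and stays where it is left.
- tube_tall: The one tall tube: capped sample tube 13 mm across and 108 mm high with its 16 mm lilac cap; stands loose in rack_a, its cap top 113 mm above the rack's underside, 25 mm higher than the rest. Origin: centre of its bottom, 5 mm above the rack's underside.
- panel: Operator panel, a fixed flat box 130 (x) x 190 (y) x 33 mm high on the table, left or right of the bay, turned at most 0.4 rad. Origin: centre of its underside. Two touch-free sensors and a row of five small keys on top.
- round_sensor (a point): Centre of the top of the round touch-free START sensor: dark round window 38 mm across in a 48 mm round steel bezel, 36 mm above the table, z up. Starts the run when fingertips are held 1 to 5 cm above it for two seconds.
- oblong_sensor (a point): Centre of the top of the oblong touch-free EJECT sensor: dark 57 x 19 mm window in a 66 x 28 mm steel bezel, 36 mm above the table, 90 mm along the panel's y axis from the round one. Reacts at once to fingertips low over its middle.
- rack_b: Bystander: a like rack in another lane, with two short tubes. Origin: centre of its underside. It starts 60 to 88 mm short of home and stays there.
- rack_c: Bystander: a like rack in the remaining lane, with two short tubes. Origin: centre of its underside. It starts 60 to 88 mm short of home and stays there.
- control_vial: Bystander: small vial 25 mm across, 48 mm high, standing on the robot's side of the panel. Origin: centre of its underside.
- reagent: Bystander: white reagent bottle 52 mm across, 95 mm high, standing beyond the panel. Origin: centre of its underside.
- scanner: Bystander: fixed hand scanner in its desk stand, about 130 mm long, 90 mm wide and 130 mm high, on the other side of the bay from the panel. Origin: centre of its foot.
- marker: Bystander: marker pen about 133 mm long lying beyond the scanner. Origin: middle of its underside.
- tape_roll: Bystander: roll of label tape 60 mm across, 19 mm high, lying on the robot's side of the scanner. Origin: centre of its underside.
- tube_a1: Short capped tube 13 mm across, 83 mm high with its 16 mm lilac cap, loose in rack_a, cap top 88 mm above the rack's underside. Origin: centre of its bottom.
- tube_a2: Short capped tube 13 mm across, 83 mm high with its 16 mm lilac cap, loose in rack_a, cap top 88 mm above the rack's underside. Origin: centre of its bottom.
- tube_b1: Short capped tube 13 mm across, 83 mm high with its 16 mm lilac cap, loose in rack_b, cap top 88 mm above the rack's underside. Origin: centre of its bottom.
- tube_b2: Short capped tube 13 mm across, 83 mm high with its 16 mm lilac cap, loose in rack_b, cap top 88 mm above the rack's underside. Origin: centre of its bottom.
- tube_c1: Short capped tube 13 mm across, 83 mm high with its 16 mm lilac cap, loose in rack_c, cap top 88 mm above the rack's underside. Origin: centre of its bottom.
- tube_c2: Short capped tube 13 mm across, 83 mm high with its 16 mm lilac cap, loose in rack_c, cap top 88 mm above the rack's underside. Origin: centre of its bottom.
Things that resemble listed ones, but are neither listed nor needed, are in the scene too. Leave any pink look-alike of the rack_a alone.

How it is judged:
On the way, in this order (a step that is already met when the one before it is completed fails the run):
1. the rack with the tall tube is fully home against the stop of its lane (x of rack_a in the frame of bay above 0.021 m), for 0.2 s.
2. the fingertips are held just above the round sensor for two seconds (horizontal distance between the grasp point and round_sensor below 0.018 m and z of the grasp point in the frame of round_sensor between 0.02 and 0.085 m and x of rack_a in the frame of bay above 0.021 m), for 2 s.
At the end, for the whole second after the job is handed in: The tall tube's rack rests upright within 4 mm of its stop, tubes seated; since then the fingers pointed at the round sensor for 2 s (grasp point 20 to 85 mm above it, within 18 mm of its middle); other racks within 10 mm, loose bystanders within 20 mm of their starts (x of rack_a in the frame of bay above 0.021 m and angle between rack_a's own z axis and vertical below 0.08 rad and linear speed of rack_a below 0.01 m/s and z of each of tube_tall, tube_a1, tube_a2 in the frame of rack_a below 0.015 m and z of each of tube_b1, tube_b2 in the frame of rack_b below 0.015 m and z of each of tube_c1, tube_c2 in the frame of rack_c below 0.015 m and distance of each of rack_b, rack_c from where it was at the start of the episode below 0.01 m and distance of each of control_vial, reagent, marker, tape_roll from where it was at the start of the episode below 0.02 m); the robot touches nothing.
It fails at once if a rack is lifted off its lane floor by more than 12 mm, or a tube by more than 10 mm in its rack (z of any of rack_a, rack_b, rack_c in the frame of bay above 0.042 m or not (z of each of tube_tall, tube_a1, tube_a2 in the frame of rack_a below 0.015 m and z of each of tube_b1, tube_b2 in the frame of rack_b below 0.015 m and z of each of tube_c1, tube_c2 in the frame of rack_c below 0.015 m)).
It fails at once if the robot touches a tube, the panel or the scanner (contact force between any of the fingers, the arm and tube_tall above 0.3 N or contact force between any of the fingers, the arm and tube_a1 above 0.3 N or contact force between any of the fingers, the arm and tube_a2 above 0.3 N or contact force between any of the fingers, the arm and tube_b1 above 0.3 N or contact force between any of the fingers, the arm and tube_b2 above 0.3 N or contact force between any of the fingers, the arm and tube_c1 above 0.3 N or contact force between any of the fingers, the arm and tube_c2 above 0.3 N or contact force between any of the fingers, the arm and panel above 0.3 N or contact force between any of the fingers, the arm and scanner above 0.3 N).
It fails at once if the fingertips are brought low over the round sensor before the rack is home ((horizontal distance between the grasp point and round_sensor below 0.018 m and z of the grasp point in the frame of round_sensor between 0.02 and 0.085 m) and not (x of rack_a in the frame of bay above 0.021 m)).
It fails at once if the fingertips are brought low over the middle of the oblong sensor (horizontal distance between the grasp point and oblong_sensor below 0.025 m and z of the grasp point in the frame of oblong_sensor below 0.085 m).
It fails at once if another rack is moved by more than 10 mm, or a loose bystander by more than 20 mm (distance of any of rack_b, rack_c from where it was at the start of the episode above 0.01 m or distance of any of control_vial, reagent, marker, tape_roll from where it was at the start of the episode above 0.02 m).
It also fails if it takes over 50 s, if anything falls off the work surface, if the arm or the gripper's body presses on something with over 40 N, if the wrist force passes 120 N, or if a joint passes its speed limit or range.

## Robot

A 6-joint arm with a two-finger parallel gripper is mounted at the origin on the work surface. World frame = base frame: x ahead of the robot, y to its left, z up, the work surface at z = 0. Lengths are in m, angles in rad, forces in N, time in s.
With the tool pointing down it reaches from about 0.4 to 0.825 m from the base axis. Payload 7 kg.
Tool frame: the origin (TCP) lies at the very end of the fingers, on their centre line; the grasp point (between the pads) lies 19 mm behind it; x points along the fingers, y is the direction in which the jaws open and shut, and the axes are right-handed (so a half turn about x gives the same grasp; the last joint's range is limited). The gripper opens to 88 mm and grips with 3 to 60 N. Pads are 19 mm wide; open, the fingers measure 130 mm over their backs; the gripper's body (78 mm by 193 mm) begins 47 mm behind the grasp point.
Start: joints at [-1.06, 0.359, 0.012, 0, -1.224, -0.288], TCP at [0.149, -0.658, 0.227] pointing down, gripper open.
Joint ranges: [-3.07, 3.07], [-1.43, 2.12], [-1.02, 1.25], [-3.03, 1.67], [-3.05, -0], [-3.03, 3.03]. Speed limits (rad/s): [2.39, 2.39, 3.01, 3.14, 3.14, 3.14].

## Interface

Orientations are given as [roll, pitch, yaw] about the fixed x, y, z axes, in that order (R = Rz(yaw) Ry(pitch) Rx(roll)).
In Python, from station import arm gives the robot as it stands.
- The arm moves only by the shell command python3 -m inch 'ROWS' [OPENING] [FORCE]. ROWS is text: rows parted by semicolons, each of 6 numbers parted by spaces: the shift along the world's x, y, z in units of 30 mm (1.0 is 30 mm), then the turn, a rotation vector about the world's x, y, z in units of 5 degrees (1.0 is 5 degrees). In form: dx dy dz wx wy wz; .... A call has 1 to 12 rows; each row shifts and turns the commanded pose from where the row before left it; what a row does not reach is not made up. A row lasts 1/8 s, in which the tool goes at most 62.5 mm and 10.7 degrees, less where a joint would pass 70% of its speed; a pose out of reach is approached as far as the arm can. A call is refused whole if a number of a shift passes 1 or a number of a turn 1, either way. A call with a gripper value outside its range is refused whole. OPENING is the opening, from 0 (shut) to 1 (fully open), set as the call begins (- or left out, the last holds). The fingers move at their own pace and stop on an object; FORCE is the grip in N (left out, the last holds). Time passes only in rows, so rows that do not move let the fingers close. It gives the time, the measured TCP pose, the force and the opening at its end, in the units of the state.
- arm.get_state(): the state, without advancing time (a new reading comes with each control period).
- arm.grab_frame(name): name is "scene" or "top"; returns a dict with "frame" (420x560x3 uint8, red, green, blue), "range_z" (420x560 float32, m along the optical axis (not along the pixel's ray), 0 where there is no reading), "mtx" (3x3 intrinsics, pixels), "pose" (4x4, takes a point from camera to world coordinates). Camera axes: x right, y up, looking along -z (the intrinsics and any distortion apply to the point x, -y, -z); pixel columns grow to the right and rows downward; lengths in m; the calibration is good to about 2 mm. A picture is of the moment at which its call begins.
- arm.job_done(): hands the job in, once; it reports no verdict.
Trained networks look in a picture, given as the dict that the camera call returned (one of the last four; its "shot" number tells which), for a name from the list of things; names that differ only in an ending like _2 or _b are one class to them, and where a whole thing is asked for, a point or a joint stands for the part that bears it (a point fixed in the world has none). Each returns a list of dicts, best first, with "confidence" (0 to 1); they miss things now and then, are a little off and sometimes report something else, mostly with a low value. They report only what shows in the picture. A call takes as long as a camera call. They do not tell look-alikes from the thing itself.
- arm.search_frame(picture, target): "extent" ([centre column, centre row, width, height] as shares, 0 to 1, of the picture: columns of its width, rows of its height, round what is visible of it).
- arm.masks_of(picture, target): "mask" (420x560 bool, what is visible of it) and "extent" ([centre column, centre row, width, height] as shares, 0 to 1, of the picture: columns of its width, rows of its height, round what is visible of it).
- arm.place_of(picture, target): "position" ([column, row] as shares, 0 to 1, of the picture: columns of its width, rows of its height: a listed point, or the origin of a listed thing).
The state is a dict: "t": time; "q": joint angles; "qd": joint speeds; "joint_efforts": joint torques, N m; "eef_pos": TCP position; "ee_rot": TCP orientation; "force": force on the tool from outside, world axes, zero at the start; "moment": the same for the moment, N m; "width": finger opening in m.
Only numpy, scipy, OpenCV 4.12 (cv2) and the standard library are available. Lean on these libraries where they do the work, as an engineer would, in place of code of your own. Each camera call takes 0.05 s, during which the arm holds its last target. There are 200 camera calls.

## Working session

There is one attempt and no reset: what is moved stays moved. The work goes in short steps, Python scripts to look and compute and a shell command to move; the robot and the scene stay as the last step left them, time stands still between calls to the robot, and variables do not carry over. Pictures are saved under pics/ and viewed, about 8 in all and at most 12, crops included, and the job is handed in when it is done.

```bash
mkdir -p pics; cat > h.py <<'E'
import numpy as np,cv2
from station import arm
def world(p,c,r):
    z=float(p["range_z"][int(r),int(c)]);K=p["mtx"]
    x=(c-K[0,2])/K[0,0]*z;y=(r-K[1,2])/K[1,1]*z
    return (p["pose"]@np.array([x,-y,-z,1]))[:3]
def cloud(p):
    z=p["range_z"].astype(float);K=p["mtx"];r,c=np.indices(z.shape)
    P=np.stack([(c-K[0,2])/K[0,0]*z,-(r-K[1,2])/K[1,1]*z,-z,np.ones_like(z)],-1)@p["pose"].T
    P=P[...,:3];P[z==0]=np.nan;return P
E
python3 - <<'E'
from h import *
for n in("scene","top"):
    p=arm.grab_frame(n);cv2.imwrite(f"pics/{n}0.png",p["frame"][...,::-1]);np.savez(n+"0.npz",**{k:p[k] for k in("frame","range_z","mtx","pose")})
    print(n,p["pose"].round(3).tolist(),[k for k in p])
    for t in("bay","stop","rack_a","rack_a_end","tube_tall","panel","round_sensor","oblong_sensor","control_vial","scanner"):
        for d in arm.place_of(p,t)[:4]:
            c,r=d["position"][0]*560,d["position"][1]*420
            print(t,round(d["confidence"],2),round(c),round(r),world(p,min(c,559),min(r,419)).round(3))
s=arm.get_state();print(s)
E
```

```text
scene [[0.872, -0.357, 0.334, 0.924], [0.489, 0.609, -0.624, -0.782], [0.02, 0.708, 0.706, 0.929], [0.0, 0.0, 0.0, 1.0]] ['frame', 'range_z', 'mtx', 'pose', 'shot']
bay 0.74 325 228 [ 0.636 -0.037  0.085]
bay 0.71 186 322 [ 0.494 -0.351  0.033]
stop 0.83 365 234 [ 0.716 -0.013  0.088]
rack_a 0.9 315 193 [0.577 0.028 0.107]
rack_a 0.9 296 315 [ 0.668 -0.225  0.024]
rack_a 0.76 178 232 [ 0.329 -0.158  0.018]
rack_a 0.72 292 229 [ 0.56  -0.044  0.046]
rack_a_end 0.89 263 208 [ 0.491 -0.05   0.083]
rack_a_end 0.66 223 176 [0.333 0.021 0.05 ]
rack_a_end 0.65 153 237 [ 0.311 -0.217  0.046]
rack_a_end 0.58 271 331 [ 0.643 -0.278  0.02 ]
panel 0.63 185 321 [ 0.49  -0.347  0.028]
panel 0.54 313 197 [0.572 0.03  0.091]
round_sensor 0.67 178 336 [ 0.499 -0.383  0.034]
round_sensor 0.56 327 230 [ 0.636 -0.022  0.063]
oblong_sensor 0.83 208 301 [ 0.505 -0.29   0.036]
oblong_sensor 0.5 265 210 [ 0.493 -0.048  0.077]
oblong_sensor 0.16 314 193 [0.575 0.026 0.106]
control_vial 0.69 146 287 [ 0.367 -0.316  0.02 ]
control_vial 0.62 184 321 [ 0.488 -0.349  0.031]
control_vial 0.24 397 165 [0.675 0.328 
[... 1104 characters left out ...]
5 224 [ 0.482 -0.041  0.031]
scanner 0.81 154 205 [0.528 0.341 0.109]
{'t': 1.1, 'q': array([-1.05987602e+00,  3.58599416e-01,  1.19398500e-02, -8.84936597e-06,
       -1.22408918e+00, -2.88084711e-01]), 'qd': array([ 0.00042503, -0.00134238, -0.00171246,  0.00218881, -0.00036558,
        0.00093799]), 'joint_efforts': array([-4.69381339e-04, -5.82400167e+01,  2.93298626e+01,  7.00259149e+00,
        1.23280761e-02, -3.55843781e-05]), 'eef_pos': array([ 0.14915413, -0.65831542,  0.2265774 ]), 'ee_rot': array([-1.1095316 ,  1.57074803, -0.88669901]), 'force': array([ 0.4192167 , -0.85371882,  0.31517941]), 'moment': array([-0.00402192, -0.02076079,  0.02078522]), 'width': 0.08781942059981132}
```

View pics/scene0.png

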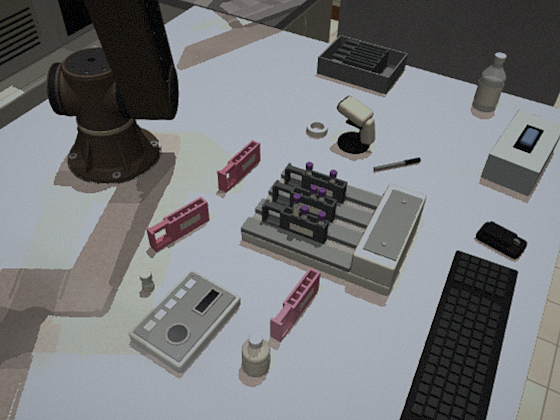

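View pics/top0.png

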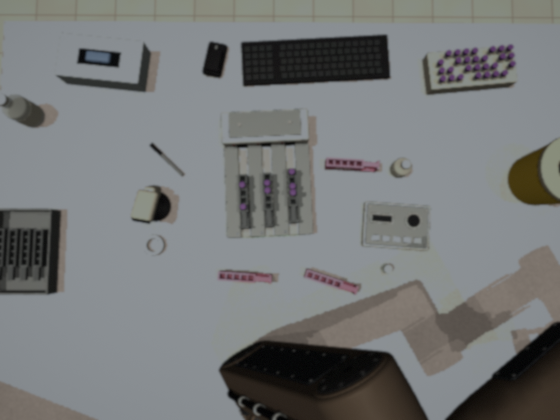

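```bash
python3 - <<'E'
from h import *
p=dict(np.load("top0.npz"));P=cloud(p)
z=P[...,2];m=(P[...,0]>.35)&(P[...,0]<.95)&(P[...,1]>-.2)&(P[...,1]<.22)
def rep(lo,hi,n):
    k=((z>lo)&(z<hi)&m).astype(np.uint8)
    N,l,s,_=cv2.connectedComponentsWithStats(k)
    for i in range(1,N):
        if s[i,4]>12:
            q=P[l==i];(c,sz,a)=cv2.minAreaRect(q[:,:2].astype(np.float32)*1000);print(n,s[i,4],q.mean(0).round(4),np.round(c),np.round(sz),round(a,1))
rep(.112,.13,"short caps");rep(.133,.155,"tall cap");rep(.08,.1,"rack tops/head")
m=(P[...,0]>.35)&(P[...,0]<.62)&(P[...,1]>-.47)&(P[...,1]<-.2);rep(.024,.045,"panel")
E
```

```text
short caps 28 [ 0.6227 -0.0291  0.1169] [623. -28.] [13. 14.] 1.0
short caps 26 [0.5859 0.1048 0.1175] [586. 105.] [14. 13.] 18.6
short caps 30 [0.5901 0.0372 0.1162] [590.  37.] [14. 14.] 2.1
short caps 31 [ 0.5825 -0.031   0.1164] [582. -31.] [14. 14.] 0.5
short caps 31 [0.5709 0.0363 0.1173] [571.  36.] [14. 14.] 89.5
short caps 28 [0.5261 0.1019 0.117 ] [526. 102.] [15. 14.] 27.4
tall cap 32 [ 0.5628 -0.0323  0.1409] [563. -32.] [14. 16.] 2.3
rack tops/head 2760 [0.7516 0.0462 0.0925] [753.  46.] [ 93. 245.] 3.7
rack tops/head 275 [ 0.5541 -0.0323  0.0884] [560. -32.] [150.  25.] 3.1
rack tops/head 281 [0.5446 0.0349 0.0884] [549.  35.] [150.  25.] 3.0
rack tops/head 234 [0.5368 0.1001 0.0887] [543. 102.] [149.  25.] 3.5
rack tops/head 43 [0.5585 0.1137 0.0876] [559. 113.] [55.  6.] 1.3
panel 2891 [ 0.4805 -0.3294  0.0317] [ 481. -331.] [190. 129.] 85.9
panel 13 [ 0.3609 -0.2934  0.0415] [ 362. -294.] [14.  8.] 1.7
```

The target rack is the rightmost one in the top view: its tall cap is at (291,189) and its handle end at about (291,221). It lies at the bay's right lane, next to the panel (390,226), whose round sensor is at (414,220) and oblong sensor at (381,218). The pink racks are decoys.

```bash
python3 - <<'E'
from h import *
from scipy.spatial.transform import Rotation as R
s=arm.get_state();r=R.from_euler("xyz",s["ee_rot"]);print(r.as_matrix().round(3))
y=r.as_matrix()[:,1];a=np.degrees(np.arctan2(y[1],y[0]));print("jaw deg",a,"turn to 93.3:",(93.3-a+90)%180-90)
for n in("top","scene"):
    p=dict(np.load(n+"0.npz"));P=cloud(p);g=cv2.cvtColor(p["frame"],cv2.COLOR_RGB2GRAY)
    d=(np.hypot(P[...,0]-.498,P[...,1]+.382)<.03)&(P[...,2]>.02)
    t=d&(g<(g[d].min()*.5+np.median(g[d])*.5)) 
    k=d&(g<70);print(n,t.sum(),np.nanmean(P[t],0).round(4),k.sum(),np.nanmean(P[k],0).round(4))
    # rack end edges
    q=P[(P[...,2]>.08)&(P[...,2]<.1)&(P[...,1]>-.05)&(P[...,1]<-.015)&(P[...,0]<.65)]
    print(np.sort(q[:,0])[:6].round(4),q[q[:,0]<.5].mean(0))
    for lo,hi in((-.06,-.045),(0,.1),(.12,.15)):
        h=P[(P[...,2]>.085)&(P[...,2]<.1)&(P[...,1]>lo)&(P[...,1]<hi)&(P[...,0]>.66)&(P[...,0]<.85)];print("head",lo,h[:,0].min(),h[:,0].max())
E
```

```text
[[ 0.    -0.221  0.975]
 [-0.     0.975  0.221]
 [-1.    -0.     0.   ]]
jaw deg 102.76736706341869 turn to 93.3: -9.467367063418692
top 101 [ 0.496  -0.3786  0.0354] 103 [ 0.4957 -0.3784  0.0353]
[0.4852 0.4853 0.4854 0.4855 0.4857 0.4857] [ 0.49117579 -0.0352874   0.08876137]
head -0.06 0.7141008194571377 0.8021184414134208
head 0 0.7057380257179184 0.7987033526632064
head 0.12 0.7031414239762117 0.7917768144094343
scene 256 [ 0.4961 -0.3803  0.0363] 65 [ 0.4959 -0.372   0.0362]
[-0.073  -0.0631  0.0449  0.0471  0.0472  0.0479] [ 0.19359481 -0.03632875  0.08958334]
head -0.06 0.7147661334010695 0.8040955527625541
head 0 0.7072864605865188 0.8006968471935548
head 0.12 0.704254241695461 0.7947757612638454
```

```bash
python3 -m inch '.5 1 0 0 0 -.19;.5 1 0 0 0 -.19;.5 1 0 0 0 -.19;.5 1 0 0 0 -.19;.5 1 0 0 0 -.19;.5 1 0 0 0 -.19;.5 1 0 0 0 -.19;.5 1 0 0 0 -.19;.5 1 0 0 0 -.19;.5 1 0 0 0 -.19' 0 20; python3 -m inch '.5 1 0 0 0 0;.5 1 0 0 0 0;.5 1 0 0 0 0;.5 1 0 0 0 0;.5 1 0 0 0 0;.5 1 0 0 0 0;.5 1 0 0 0 0;.5 1 0 0 0 0;.5 1 0 0 0 0;.5 1 0 0 0 0;0 0 0 0 0 0;0 0 0 0 0 0'
```

```text
t: 2.35
eef_pos: [0.2995, -0.3574, 0.2268]
ee_rot: [-0.618, 1.57, -0.561]
force: [0.8, 0.0, 0.5]
width: 0.0005
t: 3.85
eef_pos: [0.4489, -0.0583, 0.2266]
ee_rot: [-3.028, 1.571, -2.971]
force: [-0.5, -0.2, 0.2]
width: 0.0007
```

```bash
python3 -m inch '0 .67 0 0 0 0;0 0 -1 0 0 0;0 0 -1 0 0 0;0 0 -1 0 0 0;0 0 -1 0 0 0;0 0 -1 0 0 0;0 0 -.15 0 0 0;0 0 0 0 0 0;0 0 0 0 0 0'; python3 - <<'E'
from h import *
for n in("top","scene"):
    p=arm.grab_frame(n);cv2.imwrite(f"pics/{n}1.png",cv2.resize(p["frame"][110:320,150:430,::-1],None,fx=2,fy=2))
E
```

```text
t: 4.97
eef_pos: [0.45, -0.0381, 0.0732]
ee_rot: [0.201, 1.569, 0.258]
force: [0.5, 0.1, -0.8]
width: 0.0003
```

View pics/scene1.png

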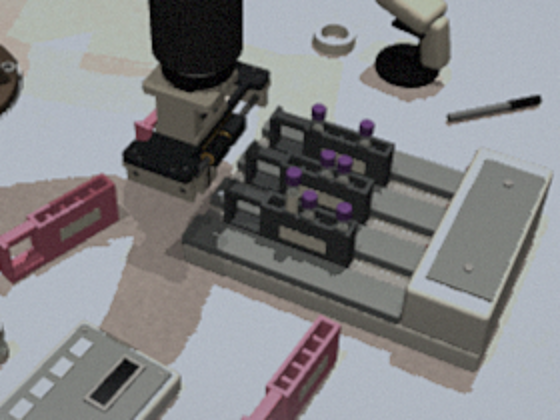

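Picture: the closed fingers are in line behind the target rack's handle (about 220,190 in the crop), and the body is clear of the caps. Next I push along the lane.

```bash
python3 -m inch '.3 .017 0 0 0 0;.3 .017 0 0 0 0;.2 .011 0 0 0 0;.2 .011 0 0 0 0;.2 .011 0 0 0 0;0 0 0 0 0 0'; python3 -m inch '.25 .014 0 0 0 0;.25 .014 0 0 0 0;.25 .014 0 0 0 0;.25 .014 0 0 0 0;.25 .014 0 0 0 0;.25 .014 0 0 0 0'
```

```text
t: 5.82
eef_pos: [0.4856, -0.0361, 0.0719]
ee_rot: [-0.32, 1.571, -0.263]
force: [-0.6, 0.1, 0.1]
width: 0.0
t: 6.58
eef_pos: [0.5306, -0.0337, 0.072]
ee_rot: [-2.833, 1.571, -2.776]
force: [-0.6, 0.2, -0.2]
width: 0.0002
```

```bash
python3 - <<'E'
from h import *
for n in("scene",):
    p=arm.grab_frame(n);cv2.imwrite(f"pics/{n}2.png",cv2.resize(p["frame"][130:280,200:400,::-1],None,fx=3,fy=3));P=cloud(p)
    m=(P[...,2]>.134)&(P[...,2]<.155)&(P[...,0]>.555)&(P[...,0]<.7)&(abs(P[...,1]+.03)<.02)&(p["frame"][...,2]>p["frame"][...,1]+15);print(m.sum(),np.nanmean(P[m],0))
    p=dict(np.load("scene0.npz"));P=cloud(p);m=(P[...,2]>.134)&(P[...,2]<.155)&(P[...,0]>.54)&(P[...,0]<.7)&(abs(P[...,1]+.03)<.02);print(m.sum(),np.nanmean(P[m],0))
E
```

```text
55 [ 0.62024514 -0.03350801  0.14109538]
59 [ 0.56378343 -0.03658673  0.14069818]
```

View pics/scene2.png

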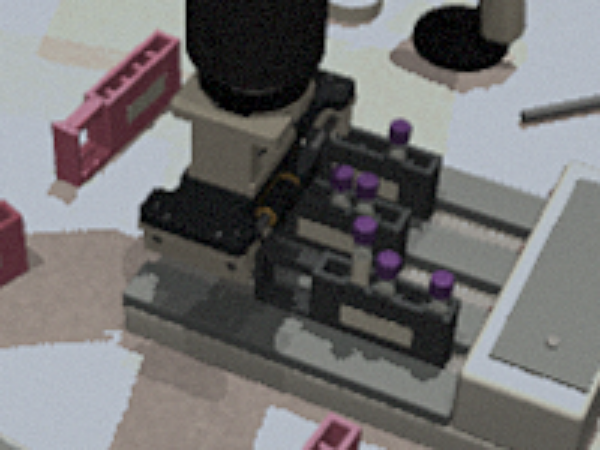

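The picture shows the rack sliding cleanly: its tall cap (365,230) has moved 56 mm, leaving about 21 mm, and the neighbours are undisturbed.

```bash
python3 -m inch '.17 .01 0 0 0 0;.17 .01 0 0 0 0;.13 .007 0 0 0 0;0 0 0 0 0 0'; python3 -m inch '.07 .004 0 0 0 0;.05 .003 0 0 0 0;0 0 0 0 0 0';python3 -m inch '.05 .003 0 0 0 0;0 0 0 0 0 0'
```

```text
t: 7.12
eef_pos: [0.5447, -0.0328, 0.0721]
ee_rot: [0.008, 1.57, 0.065]
force: [-0.6, -0.6, -0.6]
width: 0.0005
t: 7.5
eef_pos: [0.548, -0.0326, 0.0721]
ee_rot: [-0.03, 1.571, 0.027]
force: [-0.6, -0.9, -0.6]
width: 0.0004
t: 7.75
eef_pos: [0.5495, -0.0325, 0.0721]
ee_rot: [-0.073, 1.571, -0.016]
force: [-0.3, -0.3, 0.4]
width: 0.0004
```

```bash
python3 -m inch '.05 .003 0 0 0 0;0 0 0 0 0 0'; python3 -m inch '.05 .003 0 0 0 0;0 0 0 0 0 0'; python3 -m inch '.05 .003 0 0 0 0;0 0 0 0 0 0'|grep -E 'eef|force'
```

```text
t: 8.0
eef_pos: [0.551, -0.0324, 0.0721]
ee_rot: [-0.004, 1.571, 0.053]
force: [-0.7, -0.1, -0.2]
width: 0.0003
t: 8.25
eef_pos: [0.5518, -0.0325, 0.072]
ee_rot: [-3.055, 1.57, -2.998]
force: [-2.5, 1.2, 2.2]
width: 0.0006
eef_pos: [0.5518, -0.0326, 0.0717]
force: [-7.9, 1.1, 4.4]
```

```bash
python3 -m inch '.05 .003 0 0 0 0;0 0 0 0 0 0;0 0 0 0 0 0'|grep -E 'eef|force'; python3 - <<'E'
from h import *
for n in("top","scene"):
    p=arm.grab_frame(n);P=cloud(p);f=p["frame"].astype(int)
    m=(P[...,2]>.134)&(P[...,2]<.155)&(P[...,0]>.6)&(P[...,0]<.7)&(abs(P[...,1]+.03)<.02)&(f[...,2]>f[...,1]+15);print(n,m.sum(),np.nanmean(P[m],0))
    m=(abs(P[...,2]-.088)<.006)&(abs(P[...,1]+.03)<.012)&(P[...,0]>.6)&(P[...,0]<.73);print(np.sort(P[m][:,0])[-15:].round(3),np.diff(np.sort(P[m][:,0])).max())
    cv2.imwrite(f"pics/{n}3.png",cv2.resize(p["frame"][90:240,200:400,::-1],None,fx=3,fy=3))
E
```

```text
eef_pos: [0.5519, -0.0327, 0.0715]
force: [-11.7, 1.7, 8.7]
top 0 [nan nan nan]
[0.722 0.723 0.723 0.724 0.724 0.724 0.724 0.724 0.727 0.727 0.727 0.727
 0.729 0.729 0.73 ] 0.0031869311431199643
scene 59 [ 0.64156955 -0.03351379  0.14084776]
[0.725 0.725 0.725 0.726 0.726 0.727 0.727 0.727 0.728 0.728 0.728 0.728
 0.728 0.729 0.73 ] 0.0017622044554109761<stdin>:4: RuntimeWarning: Mean of empty slice
```

View pics/top3.png

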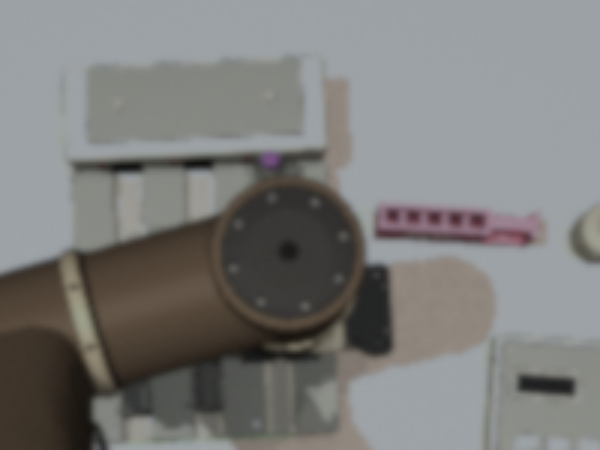

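The rack is home: the cap moved 77.8 mm against 77 mm predicted, the fingers stalled at 11.7 N, and no gap shows at the head (270,160). Next I back off, rise and move over to the sensor.

```bash
python3 -m inch '-.3 -.017 0 0 0 0;-.5 -.028 0 0 0 0;-.6 -.035 0 0 0 0;0 0 1 0 0 0;0 0 1 0 0 0;0 0 1 0 0 0;0 0 1 0 0 0;0 0 1 0 0 0;0 0 0 0 0 0'; python3 -m inch '0 -1 0 0 0 0;0 -1 0 0 0 0;0 -1 0 0 0 0;0 -1 0 0 0 0;0 -1 0 0 0 0;0 -1 0 0 0 0;0 -1 0 0 0 0;0 -1 0 0 0 0;0 -1 0 0 0 0;0 -1 0 0 0 0;0 -1 0 0 0 0;0 -.4 0 0 0 0'; python3 -m inch '0 0 0 0 0 0;0 0 0 0 0 0'
python3 - <<'E'
from h import *
p=arm.grab_frame("scene");P=cloud(p);f=p["frame"].astype(int);a=dict(np.load("scene0.npz"));A=cloud(a)
for nm,Q in(("before",A),("now",P)):
    k=((Q[...,2]>.108)&(Q[...,2]<.155)&(Q[...,0]>.5)&(Q[...,0]<.705)&(abs(Q[...,1]-.04)<.1)).astype(np.uint8)
    N,l,s,c=cv2.connectedComponentsWithStats(k)
    print(nm,[Q[l==i].mean(0).round(3).tolist() for i in range(1,N) if s[i,4]>12])
cv2.imwrite("pics/scene4.png",p["frame"][...,::-1])
for t in ("round_sensor","oblong_sensor"):
  for d in arm.place_of(p,t)[:2]:
    c,r=d["position"][0]*560,d["position"][1]*420;print(t,d["confidence"],world(p,c,r).round(3))
E
```

```text
t: 10.1
eef_pos: [0.5144, -0.0344, 0.2247]
ee_rot: [0.145, 1.565, 0.202]
force: [0.7, 0.1, -0.0]
width: 0.0004
t: 11.6
eef_pos: [0.5126, -0.3776, 0.2209]
ee_rot: [2.622, 1.57, 2.677]
force: [-0.0, 0.7, 0.1]
width: 0.0005
t: 11.85
eef_pos: [0.5133, -0.3758, 0.2219]
ee_rot: [1.874, 1.571, 1.932]
force: [-1.1, -0.1, -0.1]
width: 0.0004
before [[0.527, 0.097, 0.115], [0.586, 0.101, 0.116], [0.572, 0.032, 0.115], [0.591, 0.034, 0.115], [0.565, -0.037, 0.131], [0.584, -0.035, 0.115], [0.624, -0.033, 0.115]]
now [[0.527, 0.098, 0.115], [0.587, 0.101, 0.115], [0.572, 0.032, 0.115], [0.592, 0.033, 0.116], [0.642, -0.032, 0.131], [0.661, -0.031, 0.116], [0.699, -0.029, 0.116]]
round_sensor 0.66 [ 0.499 -0.378  0.033]
oblong_sensor 0.69 [ 0.503 -0.289  0.036]
oblong_sensor 0.47 [ 0.498 -0.375  0.034]
```

View pics/scene4.png

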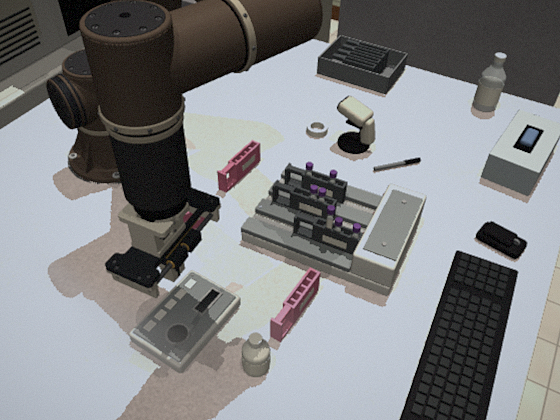

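The picture shows the loaded rack at the head (330,232), the other two racks unmoved, and the gripper above the round sensor. Next I descend and hold.

```bash
python3 -m inch '-.53 -.1 0 0 0 0;0 0 0 0 0 0;0 0 -1 0 0 0;0 0 -1 0 0 0;0 0 -1 0 0 0;0 0 -.8 0 0 0;0 0 -.8 0 0 0;0 0 -.5 0 0 0;0 0 0 0 0 0;0 0 0 0 0 0'; python3 -m inch '0 0 0 0 0 0;0 0 0 0 0 0;0 0 0 0 0 0;0 0 0 0 0 0;0 0 0 0 0 0;0 0 0 0 0 0;0 0 0 0 0 0;0 0 0 0 0 0;0 0 0 0 0 0;0 0 0 0 0 0;0 0 0 0 0 0;0 0 0 0 0 0'; python3 - <<'E'
from h import *
p=arm.grab_frame("scene");cv2.imwrite("pics/scene5.png",cv2.resize(p["frame"][240:390,90:290,::-1],None,fx=3,fy=3))
E
```

```text
t: 13.25
eef_pos: [0.498, -0.3799, 0.07]
ee_rot: [-0.623, 1.569, -0.566]
force: [0.3, -0.5, -0.3]
width: 0.0005
t: 14.75
eef_pos: [0.4974, -0.3796, 0.0691]
ee_rot: [0.681, 1.571, 0.738]
force: [0.1, -0.1, -0.2]
width: 0.0006
```

View pics/scene5.png

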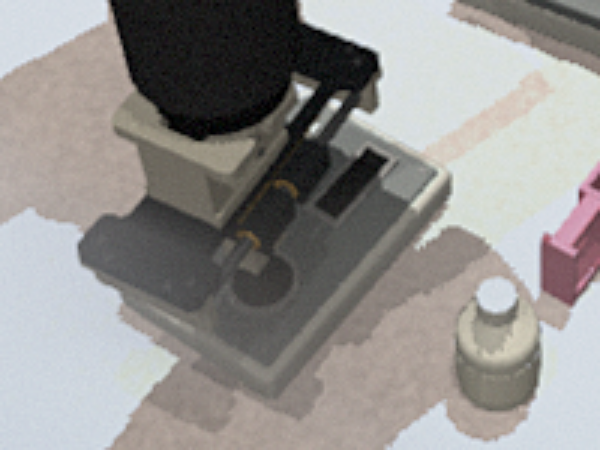

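The fingertips (240,258) hover over the round window (263,280), offset in the picture by their height above it. I hold longer, then rise straight up and check again.

```bash
python3 -m inch '0 0 0 0 0 0;0 0 0 0 0 0;0 0 0 0 0 0;0 0 0 0 0 0;0 0 0 0 0 0;0 0 0 0 0 0;0 0 0 0 0 0;0 0 0 0 0 0;0 0 0 0 0 0;0 0 0 0 0 0;0 0 0 0 0 0;0 0 0 0 0 0'; python3 -m inch '0 0 1 0 0 0;0 0 1 0 0 0;0 0 1 0 0 0;0 0 1 0 0 0;0 0 1 0 0 0;0 0 0 0 0 0;0 0 0 0 0 0;0 0 0 0 0 0'
python3 - <<'E'
from h import *
p=arm.grab_frame("scene");Q=cloud(p)
k=((Q[...,2]>.108)&(Q[...,2]<.155)&(Q[...,0]>.5)&(Q[...,0]<.705)&(abs(Q[...,1]-.04)<.1)).astype(np.uint8)
N,l,s,c=cv2.connectedComponentsWithStats(k)
print([Q[l==i].mean(0).round(3).tolist() for i in range(1,N) if s[i,4]>12])
print(arm.get_state()["force"]);arm.job_done()
E
```

```text
t: 16.3
eef_pos: [0.4974, -0.3796, 0.0691]
ee_rot: [0.53, 1.571, 0.587]
force: [-0.6, -0.2, 0.7]
width: 0.0004
t: 17.3
eef_pos: [0.4969, -0.3793, 0.2179]
ee_rot: [2.587, 1.569, 2.644]
force: [0.8, 0.8, -0.1]
width: 0.0004
[[0.527, 0.098, 0.115], [0.587, 0.101, 0.115], [0.572, 0.032, 0.115], [0.592, 0.034, 0.116], [0.642, -0.033, 0.132], [0.661, -0.031, 0.116], [0.699, -0.028, 0.116]]
[0.32027079 0.65370993 0.53704766]
the job is handed in; nothing more can be done
```

The rack with the tall tube is home against its stop, the run was signalled at the round sensor, and I handed the job in. No verdict is reported.

- **Rack:** I pushed it by its handle end along the right-hand lane. Its tube caps moved 75–78 mm, against about 77 mm measured to home. The fingers stalled at about 11.7 N, and I saw no gap to the head in the top view.
- **Sensor:** I held the fingertips about 33 mm above the middle of the round sensor for over 3 s, then rose clear. My estimates of the sensor's centre agreed to a few mm, within the 18 mm allowed. The fingers stayed more than 18 cm above the oblong sensor's top whenever they passed it.
- **Last checks:** All tube caps are at their original heights, and the other racks' caps are within 1 mm of where they started. The force on the arm is near zero. The finished run took about 17 s of the 50 s allowed. I did not measure the vial, bottle, marker and tape roll again; the arm's path kept clear of them. No check failed or disagreed.

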